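# Riser block under the grow lamp

### The job

The little potted cactus has to stand nearer the grow lamp. Tip the grey aerated-concrete block over the near edge of the slatted board so that it lies on its side on the slats, then push it on until none of it overhangs that edge and it lies square with the board. Then, without knocking the lamp, set the cactus down (not dropped, and kept upright all the way) on top of the block directly under the lamp bar, leaving every other thing where it stands.

Things in the scene. Friction and masses are not known exactly. Their poses are not given: they have to be found in the camera images.
- board: Fixed slatted hardwood decking tile, 300 x 300 mm and 28 mm thick, flat on the table. Origin: on the table, at the foot of the middle of its near edge (the edge towards the robot). Its x axis points away from the robot across the board (the board spans x 0 to 300, y -150 to +150), z up. Its near face is a sheer 28 mm high step that stops the foot of the block.
- block: Loose grey aerated-concrete block, 92 (x) by 110 (y) by 165 mm tall (z), 0.75 kg, standing on end on the table before the board's near edge, a little askew, too wide to grasp. Origin: centre of the end it stands on; at the start z is up, x about along the board's x. Lying on the board, its z is along the board's x and its top 120 mm above the table.
- block_center (a point): Middle of the block's solid. Pushed below 60 mm height the block slides (3 to 8 N); with its foot against the board's edge, a push near 140 mm height tips it once the push has gone on some 60 to 90 mm, and it comes down overhanging the near edge by some 40 to 60 mm.
- lamp: Fixed LED grow lamp standing astride the board: an aluminium bar, 470 mm long (its y), 40 mm wide (its x) and 22 mm thick, carried at its ends by two 14 mm posts, 222 mm either side of its middle, on flat feet 100 mm long (x), 32 mm wide and 8 mm high. Origin: on the table below the bar's middle; x points away from the robot, roughly along the board's x, z up.
- lamp_bar (a point): Middle of the underside of the lamp bar, 330 mm above the table; axes as the lamp's. It leaves no room for an upright gripper above a pot standing on the block.
- cactus: Small terracotta pot with a round ribbed cactus in it, one rigid piece, 0.17 kg: foot 42 mm across, tapering out to 53 mm at 40 mm height, then a near-cylindrical collar 60 mm across from 40 to 60 mm height (the place to grip), cactus up to 86 mm height. Stands upright on the table left or right of the board. Origin: centre of its foot, z up; round, so its yaw means nothing.
- spare_pot: Empty terracotta pot standing upside down, 80 mm across at its rim, which is on the table, 84 mm high, on the other side from the cactus; to be left alone. Origin: centre of its underside.
- saucers: Stack of three clay saucers, 64 mm across and 30 mm high, on the far corner of the board; to be left alone. Origin: centre of its underside.
- scoop: Blue plastic scoop, 270 mm long, 75 mm wide, lying on the table to the left; to be left alone. Origin: under the trough's back wall, x towards its mouth (150 mm), handle to -x (130 mm).
- rake: Stainless three-tine hand rake with a wooden handle, 280 mm long, 45 mm high, lying on the table to the right; to be left alone. Origin: under its ferrule, x towards the tines (104 mm), handle to -x (175 mm).

How it is judged:
On the way, in this order (a step that is already met when the one before it is completed fails the run):
1. the block has been tipped over the board's edge and lies on its side on the board (angle between block's own z axis and vertical between 1.45 and 1.69 rad and height (world z) of block_center between 0.066 and 0.08 m), for 0.2 s.
2. the cactus pot is set on the block while still held, not dropped (contact force between the fingers and cactus above 0.5 N and contact force between cactus and block above 0.3 N), for 0.05 s.
At the end, for the whole second after the job is handed in: Block flat on its side on the board, square within 0.12 rad, its near end at most 3.5 mm outside the near edge and over no other edge; cactus pot upright on the block, centre within 20 mm of the line under the middle of the lamp bar; both at rest and released (angle between block's own z axis and vertical between 1.5 and 1.64 rad and height (world z) of block_center between 0.068 and 0.079 m and x of block_center in the frame of board between 0.079 and 0.22 m and y of block_center in the frame of board between -0.097 and 0.097 m and angle between the z axis of block and the x axis of board, either way round below 0.12 rad and angle between cactus's own z axis and vertical below 0.08 rad and height (world z) of cactus between 0.114 and 0.126 m and x of cactus in the frame of lamp_bar between -0.02 and 0.02 m and contact force between cactus and block above 0.3 N and linear speed of each of cactus, block below 0.02 m/s); the robot touches nothing.
It fails at once if the lamp is knocked (more than 4 N) (contact force between lamp and anything else above 4 N).
It fails at once if the cactus is tipped by more than 0.6 rad (angle between cactus's own z axis and vertical above 0.6 rad).
It fails at once if one of the other things is moved by more than 30 mm (distance of any of spare_pot, saucers, scoop, rake from where it was at the start of the episode above 0.03 m).
It also fails if it takes over 69 s, if anything falls off the work surface, if the arm or the gripper's body presses on something with over 40 N, if the wrist force passes 120 N, or if a joint passes its speed limit or range.

### The arm

A 6-joint arm with a two-finger parallel gripper is mounted at the origin on the work surface. World frame = base frame: x ahead of the robot, y to its left, z up, the work surface at z = 0. Lengths are in m, angles in rad, forces in N, time in s.
With the tool pointing down it reaches from about 0.35 to 0.775 m from the base axis. Payload 7.3 kg.
Tool frame: the origin (TCP) lies between the finger pads; the fingertips stand 17 mm ahead of it and the grasp point (between the pads) lies 2 mm behind it; z points along the fingers, y is the direction in which the jaws open and shut (so a half turn about z gives the same grasp; the last joint's range is limited). The gripper opens to 92 mm and grips with 3 to 60 N. Pads are 19 mm wide; open, the fingers measure 130 mm over their backs; the gripper's body (75 mm by 190 mm) begins 47 mm behind the grasp point.
Start: joints at [1.067, 0.342, 1.524, -0, 1.275, -0.146], TCP at [0.184, 0.492, 0.244] pointing down, gripper open.
Joint ranges: [-2.53, 2.53], [-0.77, 2.02], [0.04, 2.7], [-1, 4.14], [0.28, 2.66], [-3.11, 3.11]. Speed limits (rad/s): [2.57, 2.57, 3.14, 3.14, 3.14, 3.14].

### API

Orientations are given as [roll, pitch, yaw] about the fixed x, y, z axes, in that order (R = Rz(yaw) Ry(pitch) Rx(roll)).
In Python, from cell import sensors, vision, hand_in gives the robot as it stands.
- The arm moves only by the tool step_arm, never from a script. Its argument "series" is a list of rows, each a list of 5 numbers: the opening, from 0 (shut) to 1 (fully open), then the shift along the world's x, y, z each as a share of 25 mm, from -1 to 1, then the turn about the world's z as a share of 0.08 rad, from -1 to 1. A call has 1 to 12 rows; each row shifts and turns the commanded pose from where the row before left it; what a row does not reach is not made up. A row lasts 1/10 s, in which the tool goes at most 50 mm and 8.59 degrees, less where a joint would pass 70% of its speed; a pose out of reach is approached as far as the arm can. A call with a number of a shift or a turn outside -1 to 1 is refused whole. A call with a gripper value outside its range is refused whole. The fingers move at their own pace and stop on an object; "squeeze" is the grip in N (left out, the last holds). Time passes only in rows, so rows that do not move let the fingers close. It gives the time, the measured TCP pose, the force and the opening at its end, in the units of the state.
- sensors.observe(): the state, without advancing time (a new reading comes with each control period).
- vision.read_camera(name): name is "scene" or "side" or "wrist"; returns a dict with "pixels" (480x640x3 uint8, blue, green, red), "range_z" (480x640 float32, m along the optical axis (not along the pixel's ray), 0 where there is no reading), "camera_matrix" (3x3 intrinsics, pixels), "pose" (4x4, takes a point from camera to world coordinates). Camera axes: x right, y down, z forward; pixel columns grow to the right and rows downward; lengths in m; the calibration is good to about 2 mm. A picture is of the moment at which its call begins.
- hand_in(): hands the job in, once; it reports no verdict.
The state is a dict: "time": time; "qpos": joint angles; "qvel": joint speeds; "joint_efforts": joint torques, N m; "tool_pos": TCP position; "tool_rot": TCP orientation; "contact_force": force on the tool from outside, world axes, zero at the start; "torque": the same for the moment, N m; "opening": finger opening in m.
Only numpy, scipy, OpenCV 4.12 (cv2) and the standard library are available. Lean on these libraries where they do the work, as an engineer would, in place of code of your own. Each camera call takes 0.05 s, during which the arm holds its last target.

## Working session

There is one attempt and no reset: what is moved stays moved. The work goes in short steps, Python scripts to look and compute and a tool call to move; the robot and the scene stay as the last step left them, time stands still between calls to the robot, and variables do not carry over. Pictures are saved under pics/ and viewed, and the job is handed in when it is done.

Besides the shell and the picture viewer there is one more tool, called as name([rows], argument=value, ...), one row to a line, values as JSON. step_arm: Moves the arm, as the interface text tells. Its arguments: {"type":"object","properties":{"series":{"type":"array","items":{"type":"array","items":{"type":"number","minimum":-1,"maximum":1}}},"squeeze":{"type":"number"}},"required":["series"]}

```bash
ls; mkdir -p pics; cat > h.py <<'E'
import numpy as np, cv2
from cell import sensors, vision
def shot(n,f):
    d=vision.read_camera(n); cv2.imwrite('pics/'+f,d['pixels']); np.savez('pics/'+f[:-4]+'.npz',**d); return d
def world(d):
    K=d['camera_matrix'];z=d['range_z'];v,u=np.mgrid[:480,:640]
    P=np.stack([(u-K[0,2])/K[0,0]*z,(v-K[1,2])/K[1,1]*z,z],-1)
    W=P@d['pose'][:3,:3].T+d['pose'][:3,3]; W[z==0]=np.nan; return W
E
python3 - <<'E'
from h import *
print(sensors.observe())
for n in ['scene','side','wrist']:
    d=shot(n,n+'0.png'); print(n,d['camera_matrix'].tolist(),d['pose'].round(3).tolist())
E
```

```text
pics
{'time': 0.0, 'qpos': array([ 1.06699369e+00,  3.42686830e-01,  1.52500470e+00,  1.01819243e-05,
        1.27541377e+00, -1.45994594e-01]), 'qvel': array([-2.04828494e-04,  2.49734051e-03, -6.48785933e-04,  2.11421711e-03,
        6.50707784e-05, -7.89105372e-04]), 'joint_efforts': array([ 2.74539962e-04, -4.31253433e+01, -2.44212574e+01,  7.18394620e-02,
        5.61128114e-02, -1.38628261e-04]), 'tool_pos': array([0.18365442, 0.4914228 , 0.24306788]), 'tool_rot': array([-3.14009752e+00, -2.29686599e-04,  2.78378147e+00]), 'contact_force': array([0.38470519, 0.23349885, 0.54455499]), 'torque': array([ 0.01313597,  0.04060344, -0.03016232]), 'opening': 0.09203655904080692}
scene [[442.4116751939944, 0.0, 322.5687186546439], [0.0, 442.4116751939944, 237.36752210059473], [0.0, 0.0, 1.0]] [[0.841, 0.411, -0.352, 1.023], [0.541, -0.644, 0.54, -0.686], [-0.005, -0.645, -0.764, 1.176], [0.0, 0.0, 0.0, 1.0]]
side [[435.84266409607346, 0.0, 318.607899937389], [0.0, 435.84266409607346, 243.4246207268412], [0.0, 0.0, 1.0]] [[0.996, -0.074, 0.058, 0.55], [-0.093, -0.657, 0.748, -0.784], [-0.017, -0.751, -0.661, 0.876], [0.0, 0.0, 0.0, 1.0]]
wrist [[417.5382820092032, 0.0, 317.7619765658691], [0.0, 417.5382820092032, 237.40558849170432], [0.0, 0.0, 1.0]] [[0.351, 0.904, 0.244, 0.117], [0.936, -0.339, -0.092, 0.516], [-0.001, 0.261, -0.965, 0.383], [0.0, 0.0, 0.0, 1.0]]
```

View pics/scene0.png

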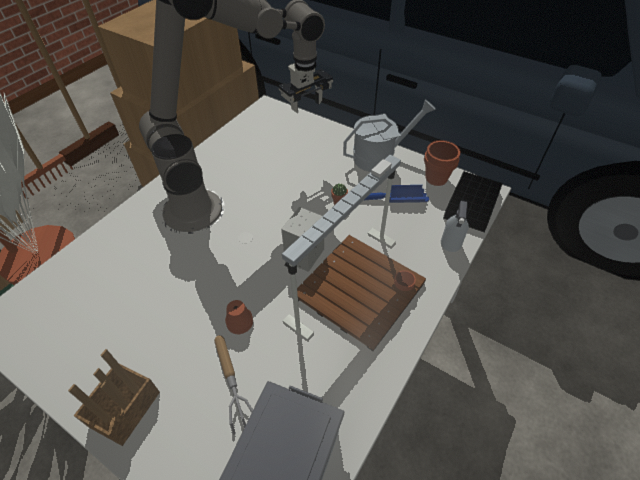

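View pics/side0.png

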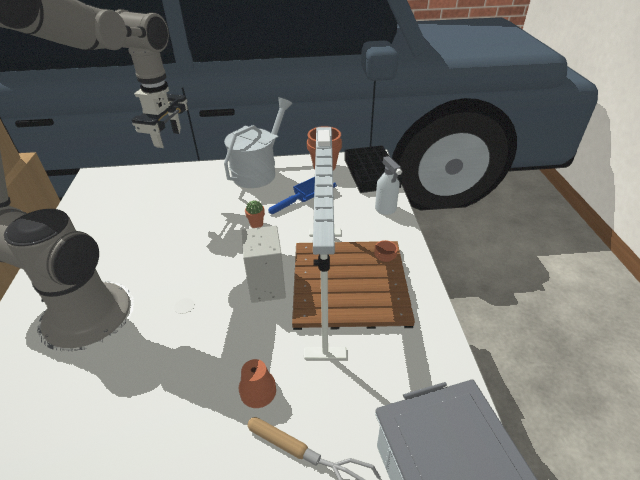

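View pics/wrist0.png

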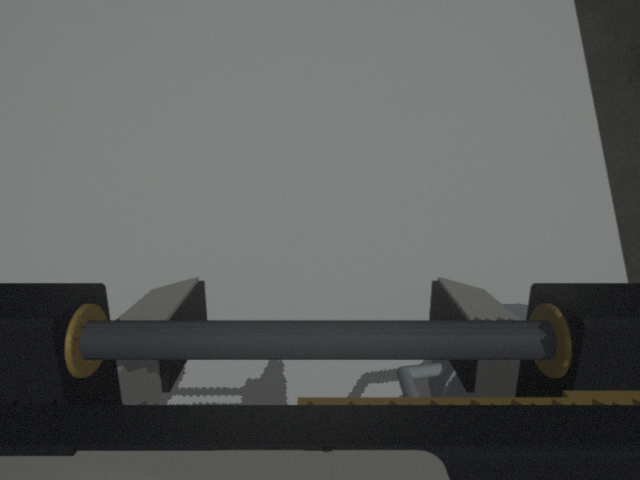

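The interface keeps the tool vertical, so I'll tip the block, set the cactus on the block short of the lamp, and then push block and cactus together under the bar. First I'll measure everything.

```bash
cat > m.py <<'E'
from h import *
import sys
def load(f): return dict(np.load('pics/'+f))
def rect(xy):
    (c,s,a)=cv2.minAreaRect(xy.astype(np.float32)*1000); return np.round(c,1),np.round(s,1),round(a,2)
def comps(m,W,name,minn=40):
    n,l,st,c=cv2.connectedComponentsWithStats(m.astype(np.uint8),connectivity=8)
    for i in range(1,n):
        if st[i,4]>=minn:
            p=W[l==i]; p=p[~np.isnan(p[:,0])]
            print(name,st[i].tolist(),'rect mm',rect(p[:,:2]),'z',np.percentile(p[:,2],[2,50,98]).round(4))
if __name__=='__main__':
  for n in ['scene','side']:
    d=load(n+(sys.argv[1] if len(sys.argv)>1 else '0')+'.npz'); W=world(d); hsv=cv2.cvtColor(d['pixels'],cv2.COLOR_BGR2HSV)
    H,S,V=[hsv[...,i].astype(int) for i in range(3)]; x,y,z=W[...,0],W[...,1],W[...,2]
    R=(x>0.25)&(x<1.1)&(abs(y)<.55)
    print(n)
    comps(R&(z>.02)&(z<.036)&(S>80)&(x>.4),W,'boardtop',300)
    comps(R&(S<60)&(z>.04)&(z<.3)&(x<.65)&(abs(y)<.3),W,'block')
    comps(R&(S<60)&(z>.15)&(z<.185)&(x<.65)&(abs(y)<.3),W,'blocktop')
    comps(R&(z>.335)&(z<.37)&(x>.45),W,'bar')
    comps(R&(S<60)&(z>.005)&(z<.012),W,'feet')
    comps(R&(S>100)&((H<15)|(H>170))&(z>.035)&(z<.15),W,'terracotta')
    comps(R&(S>60)&(H>30)&(H<85)&(z>.03),W,'green',15)
    comps(R&(S>100)&(H>100)&(H<130)&(z>.003)&(z<.08),W,'scoop')
E
python3 m.py
```

```text
scene
boardtop [297, 235, 100, 103, 5488] rect mm (array([674.3,  26.4]), array([302.9, 254.3]), 85.11) z [0.0212 0.0262 0.0311]
boardtop [392, 260, 33, 51, 413] rect mm (array([825.1, 113.2]), array([ 96.2, 185.8]), 31.36) z [0.021  0.0263 0.034 ]
boardtop [215, 336, 19, 42, 362] rect mm (array([ 491.4, -381. ]), array([ 25.2, 127.5]), 55.85) z [0.0206 0.0257 0.0309]
block [281, 207, 41, 44, 827] rect mm (array([466.6,  45.7]), array([ 82.4, 116.3]), 2.63) z [0.0879 0.1621 0.1673]
block [300, 239, 24, 26, 161] rect mm (array([516.5,  44.2]), array([110.4,  27.1]), 80.8) z [0.0403 0.0591 0.0927]
block [288, 269, 12, 54, 281] rect mm (array([ 610.6, -191.7]), array([20.2, 12.7]), 42.26) z [0.0474 0.1864 0.2969]
blocktop [281, 207, 41, 32, 677] rect mm (array([466.6,  45.7]), array([ 82.4, 116.3]), 2.63) z [0.1545 0.1629 0.1676]
bar [282, 155, 119, 111, 2388] rect mm (array([631.2,  33.1]), array([471.7,  42.2]), 83.95) z [0.3366 0.3502 0.3645]
feet [368, 229, 28, 17, 108] rect mm (array([653.8, 252.9]), array([31.4, 96.8]), 84.08) z [0.0051 0.0073 0.0112]
feet [282, 314, 30, 25, 201] 
[... 2095 characters left out ...]
, 346, 44, 13, 442] rect mm (array([ 603.9, -187.4]), array([ 35.6, 101.9]), 81.79) z [0.0055 0.0091 0.0117]
terracotta [245, 207, 19, 15, 131] rect mm (array([437.2, 308. ]), array([56.7, 40.7]), 3.14) z [0.0357 0.0537 0.0635]
terracotta [374, 241, 24, 20, 389] rect mm (array([806.3, 101.9]), array([62.4, 63. ]), 84.63) z [0.038  0.0588 0.0628]
terracotta [241, 360, 31, 38, 929] rect mm (array([ 451.1, -272.4]), array([60.3, 58.4]), 65.11) z [0.0369 0.0788 0.0877]
green [246, 201, 17, 13, 151] rect mm (array([438.1, 313. ]), array([49.8, 34.5]), 7.51) z [0.0624 0.0787 0.0902]
scoop [269, 177, 46, 37, 545] rect mm (array([578.9, 425.2]), array([220.9,  79.8]), 47.64) z [0.0055 0.0258 0.043 ]
```

The scene shows the block at about (0.468, 0.046), the board's near edge mid at about (0.545, 0.037) with yaw about -5°, and the bar centre at about (0.629, 0.033). The cactus is at about (0.437, 0.31). Next I'll refine the board fit and check how wide the gripper and wrist are at bar height.

```bash
python3 - <<'E'
from m import *
for n in ['scene','side']:
    d=load(n+'0.npz'); W=world(d); hsv=cv2.cvtColor(d['pixels'],cv2.COLOR_BGR2HSV);S=hsv[...,1]
    x,y,z=W[...,0],W[...,1],W[...,2]
    m=(z>.022)&(z<.033)&(S>80)&(x>.5)&(x<.9)&(y>-.16)&(y<.24)
    m=cv2.morphologyEx(m.astype(np.uint8),cv2.MORPH_OPEN,np.ones((2,2)))>0
    p=W[m][:,:2]; r=cv2.minAreaRect((p*1000).astype(np.float32)); print(n,r,cv2.boxPoints(r).round(1).tolist())
    # arm extents in tool frame
    o=sensors.observe(); t=o['tool_pos']; yaw=o['tool_rot'][2]
    q=W[(np.hypot(x-t[0],y-t[1])<.2)&(z>t[2]-.03)]; q=q-t
    f=np.cos(yaw)*q[:,0]+np.sin(yaw)*q[:,1]; g=-np.sin(yaw)*q[:,0]+np.cos(yaw)*q[:,1]
    for a in np.arange(-.02,.34,.02):
        k=(q[:,2]>a)&(q[:,2]<=a+.02)
        if k.sum()>5: print(round(a,2),k.sum(),'toolx',np.percentile(f[k],[2,98]).round(3),'tooly',np.percentile(g[k],[2,98]).round(3))
E
```

```text
scene ((699.9444580078125, 25.514785766601562), (294.71636962890625, 285.9343566894531), 83.58171081542969) [[541.4000244140625, -104.9000015258789], [825.5, -136.89999389648438], [858.5, 156.0], [574.2999877929688, 187.89999389648438]]
-0.02 41 toolx [-0.019  0.008] tooly [-0.059  0.062]
0.0 67 toolx [-0.02   0.005] tooly [-0.063  0.064]
0.02 43 toolx [-0.019  0.007] tooly [-0.065  0.062]
0.04 116 toolx [-0.043  0.028] tooly [-0.084  0.087]
0.06 239 toolx [-0.043  0.018] tooly [-0.09   0.092]
0.08 449 toolx [-0.041  0.028] tooly [-0.093  0.094]
0.1 115 toolx [-0.03   0.013] tooly [-0.015  0.05 ]
0.12 92 toolx [-0.042  0.018] tooly [-0.012  0.051]
0.14 210 toolx [-0.043  0.03 ] tooly [-0.023  0.05 ]
0.16 90 toolx [-0.044  0.004] tooly [-0.027  0.037]
0.18 134 toolx [-0.044  0.013] tooly [-0.029  0.039]
0.2 127 toolx [-0.043  0.003] tooly [-0.026  0.037]
0.22 133 toolx [-0.043  0.012] tooly [-0.023  0.037]
0.24 116 toolx [-0.064  0.027] tooly [-0.006  0.038]
0.26 109 toolx [-0.072  0.003] tooly [-0.029  0.044]
0.28 179 toolx [-0.077  0.047] tooly [-0.035  0.051]
0.3 433 toolx [-0.076 
[... 567 characters left out ...]
-0.084  0.093]
0.08 544 toolx [-0.039  0.03 ] tooly [-0.091  0.095]
0.1 193 toolx [-0.027  0.02 ] tooly [-0.014  0.052]
0.12 162 toolx [-0.026  0.019] tooly [-0.014  0.052]
0.14 305 toolx [-0.039  0.032] tooly [-0.014  0.051]
0.16 152 toolx [-0.038  0.021] tooly [-0.009  0.039]
0.18 230 toolx [-0.041  0.024] tooly [-0.015  0.04 ]
0.2 213 toolx [-0.04   0.022] tooly [-0.013  0.038]
0.22 219 toolx [-0.04   0.021] tooly [-0.012  0.039]
0.24 205 toolx [-0.057  0.023] tooly [-0.006  0.04 ]
0.26 295 toolx [-0.068  0.046] tooly [-0.017  0.042]
0.28 331 toolx [-0.073  0.017] tooly [-0.031  0.052]
0.3 482 toolx [-0.073  0.016] tooly [-0.03   0.191]
0.32 862 toolx [-0.068  0.013] tooly [-0.016  0.196]
```

step_arm([
  [1, 1, -1, 0, 1],
  [1, 1, -1, 0, 1],
  [1, 1, -1, 0, 1],
  [1, 1, -1, 0, 0.4],
  [1, 1, -1, 0, 0],
  [1, 1, -1, 0, 0],
  [1, 1, -1, 0, 0],
  [1, 0, -1, 0, 0],
  [1, 0, -1, 0, 0],
  [1, 0, -1, 0, 0],
  [1, 0, -1, 0, 0],
  [1, 0, -1, 0, 0],
])

```text
time: 1.35
tool_pos: [0.3586, 0.1908, 0.2436]
tool_rot: [-3.142, -0.0, 3.056]
contact_force: [1.4, -0.4, -0.5]
opening: 0.0915
```

step_arm([
  [1, 0, -1, 0, 0],
  [1, 0, -1, 0, 0],
  [1, 0, -1, 0, 0],
  [1, 0, -1, 0, 0],
  [1, 0, -1, 0, 0],
  [1, 0, -0.5, 0, 0],
  [1, 0, 0, -1, 0],
  [1, 0, 0, -1, 0],
  [1, 0, 0, -1, 0],
  [1, 0, 0, -1, 0],
])

```text
time: 2.35
tool_pos: [0.3587, 0.0542, 0.1429]
tool_rot: [3.141, 0.0, 3.056]
contact_force: [-0.2, 0.1, -0.1]
opening: 0.0918
```

step_arm([
  [1, 0, 0, -1, 0],
  [1, 0, 0, -1, 0],
  [1, 0, 0, -1, 0],
  [1, 0, 0, -1, 0],
  [1, 0, 0, -0.8, 0],
  [1, 0, 0, 0, 0],
])

```text
time: 2.95
tool_pos: [0.3573, 0.0543, 0.0221]
tool_rot: [-3.142, -0.005, 3.056]
contact_force: [-0.9, -0.5, -0.7]
opening: 0.092
```

```bash
python3 - <<'E'
from h import *
print(sensors.observe()['contact_force'],sensors.observe()['qpos'])
shot('side','side1.png')
E
```

```text
[-0.85641908 -0.48670892 -0.73936923] [-6.21955879e-02  4.43811381e-01  2.20847969e+00  2.14827506e-04
  4.94169614e-01 -1.54721973e+00]
```

View pics/side1.png

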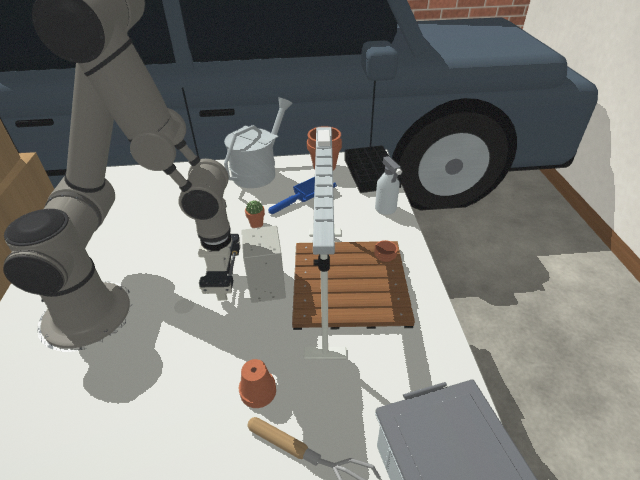

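The gripper stands behind the block at about (215, 270), clear of everything. Now I'll push slowly along the board's x axis.

step_arm([
  [1, 0.2, -0.018, 0, 0],
  [1, 0.2, -0.018, 0, 0],
  [1, 0.2, -0.018, 0, 0],
  [1, 0.2, -0.018, 0, 0],
  [1, 0.2, -0.018, 0, 0],
  [1, 0.2, -0.018, 0, 0],
  [1, 0.2, -0.018, 0, 0],
  [1, 0.2, -0.018, 0, 0],
])

```text
time: 3.8
tool_pos: [0.3982, 0.051, 0.0237]
tool_rot: [3.141, -0.002, 3.057]
contact_force: [-3.1, 2.9, 2.0]
opening: 0.092
```

```bash
python3 - <<'E'
from h import *
print(sensors.observe()['contact_force'])
shot('side','side2.png');shot('scene','scene2.png')
E
python3 m.py 2 | grep block
```

```text
[-3.1331137   2.8714877   2.04668646]
block [259, 183, 61, 71, 2104] rect mm (array([434.6,  44.7]), array([193.9, 136.6]), 81.44) z [0.082  0.1636 0.2844]
block [299, 235, 29, 33, 335] rect mm (array([530.3,  32. ]), array([115.2,  33.5]), 71.02) z [0.0418 0.0729 0.1072]
block [288, 269, 12, 54, 283] rect mm (array([ 610.6, -192.1]), array([20.5, 13.5]), 36.62) z [0.0441 0.1866 0.2968]
blocktop [267, 209, 53, 31, 843] rect mm (array([433.9,  44.4]), array([112.1, 136.6]), 82.55) z [0.154  0.164  0.1824]
block [205, 197, 83, 99, 4938] rect mm (array([446.1,  45.2]), array([188.9, 168.6]), 85.37) z [0.0487 0.1628 0.2871]
block [318, 265, 12, 82, 541] rect mm (array([ 604.3, -192.5]), array([11.4, 20.9]), 83.14) z [0.0465 0.1907 0.2979]
blocktop [215, 228, 71, 36, 1776] rect mm (array([445.3,  41.8]), array([114.9, 167. ]), 86.83) z [0.1516 0.1663 0.1834]
blocktop [321, 304, 7, 12, 72] rect mm (array([ 603.9, -190.8]), array([ 6.6, 13.2]), 76.87) z [0.1508 0.1664 0.1839]
```

View pics/side2.png

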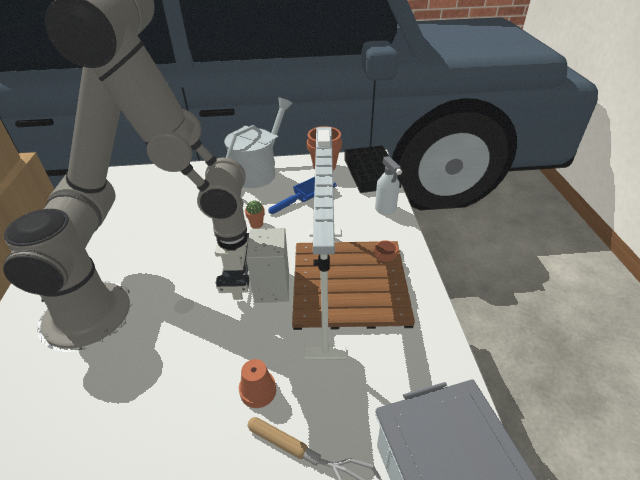

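The block slid about 10 mm, is still upright, and its near side is against the gripper body (near x 248). I'll keep going in small steps until the force rises.

step_arm([
  [1, 0.15, -0.013, 0, 0],
  [1, 0.15, -0.013, 0, 0],
  [1, 0.15, -0.013, 0, 0],
])

```text
time: 4.2
tool_pos: [0.4088, 0.0498, 0.0237]
tool_rot: [3.142, -0.003, 3.056]
contact_force: [-6.7, 0.1, 4.3]
opening: 0.0915
```

step_arm([
  [1, 0.12, -0.01, 0, 0],
  [1, 0.12, -0.01, 0, 0],
])

```text
time: 4.4
tool_pos: [0.4148, 0.0492, 0.0237]
tool_rot: [3.142, -0.003, 3.055]
contact_force: [-6.9, 0.9, 5.3]
opening: 0.092
```

step_arm([
  [1, 0.1, -0.009, 0, 0],
])

```text
time: 4.5
tool_pos: [0.4159, 0.0491, 0.0235]
tool_rot: [-3.142, -0.006, 3.056]
contact_force: [-16.8, 0.5, 10.3]
opening: 0.0921
```

step_arm([
  [1, 0.1, -0.009, 0, 0],
])

```text
time: 4.6
tool_pos: [0.416, 0.0491, 0.0233]
tool_rot: [-3.141, -0.011, 3.056]
contact_force: [-25.6, 0.8, 15.4]
opening: 0.0917
```

```bash
python3 - <<'E'
from h import *
d=shot('side','side3.png');cv2.imwrite('pics/c3.png',cv2.resize(d['pixels'][190:340,190:390],None,fx=4,fy=4))
E
```

```text
(no output)
```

View pics/c3.png

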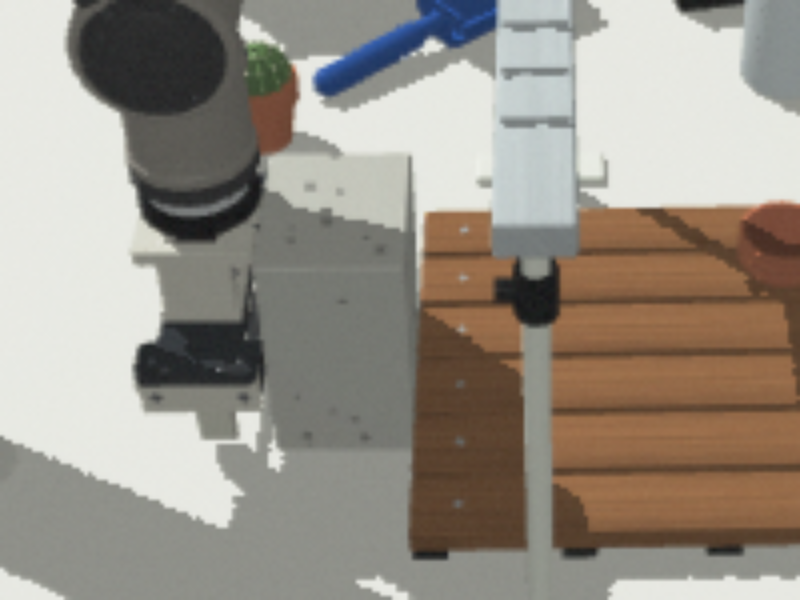

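The block's foot is flat against the board's near face and looks square with it. I'll back off, rise, and tip it with the fingers.

step_arm([
  [0.6, -0.5, 0.044, 0, 0],
  [0.6, -0.2, 0.018, 0.5, 0],
  [0.6, 0, 0, 1, 0],
  [0.6, 0, 0, 1, 0],
  [0.6, 0, 0, 1, 0],
  [0.6, 0, 0, 1, 0],
  [0.6, 0, 0, 1, 0],
  [0.6, 0, 0, 0, 0],
])

```text
time: 5.45
tool_pos: [0.406, 0.05, 0.1642]
tool_rot: [3.141, 0.008, 3.055]
contact_force: [1.1, 0.2, -0.7]
opening: 0.0545
```

step_arm([
  [0.6, 0.4, -0.035, 0, 0],
  [0.6, 0.4, -0.035, 0, 0],
  [0.6, 0.3, -0.026, 0, 0],
  [0.6, 0.3, -0.026, 0, 0],
  [0.6, 0.3, -0.026, 0, 0],
  [0.6, 0.3, -0.026, 0, 0],
])

```text
time: 6.05
tool_pos: [0.4518, 0.0462, 0.1604]
tool_rot: [3.142, -0.006, 3.056]
contact_force: [-9.5, 1.7, 6.6]
opening: 0.0553
```

step_arm([
  [0.6, 0.3, -0.026, 0, 0],
  [0.6, 0.3, -0.026, 0, 0],
  [0.6, 0.3, -0.026, 0, 0],
  [0.6, 0.3, -0.026, 0, 0],
  [0.6, 0.3, -0.026, 0, 0],
])

```text
time: 6.55
tool_pos: [0.491, 0.0428, 0.1614]
tool_rot: [3.142, -0.002, 3.056]
contact_force: [-3.5, 1.0, 8.4]
opening: 0.0551
```

```bash
python3 - <<'E'
from h import *
d=shot('side','side4.png');cv2.imwrite('pics/c4.png',cv2.resize(d['pixels'][190:340,190:390],None,fx=4,fy=4))
E
```

```text
(no output)
```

View pics/c4.png

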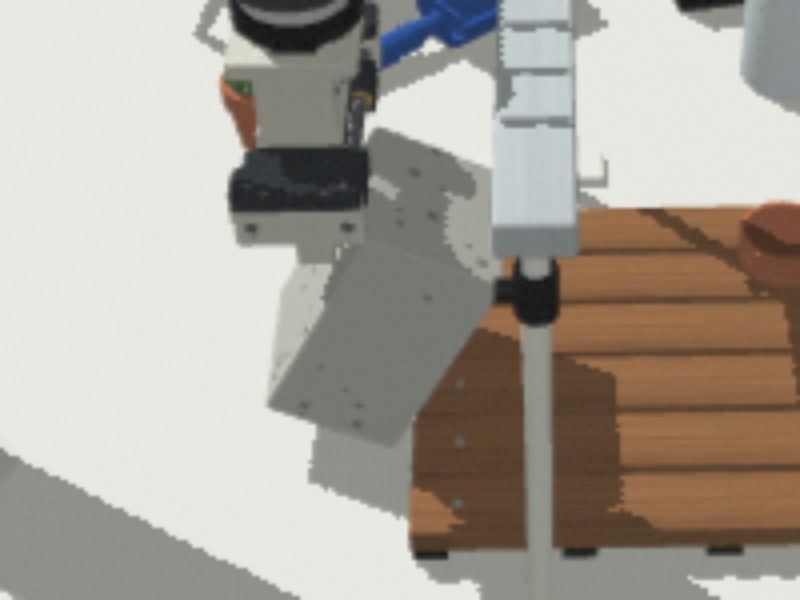

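The block is tilted about 30° over the board edge, with its foot still near the edge. I'll continue in small pushes.

step_arm([
  [0.6, 0.3, -0.026, 0, 0],
  [0.6, 0.3, -0.026, 0, 0],
])

```text
time: 6.8
tool_pos: [0.5066, 0.0414, 0.1615]
tool_rot: [3.141, 0.0, 3.056]
contact_force: [-0.0, 0.3, 2.2]
opening: 0.055
```

step_arm([
  [0.6, 0.3, -0.026, 0, 0],
  [0.6, 0.3, -0.026, 0, 0],
])

```text
time: 7.0
tool_pos: [0.5217, 0.04, 0.1609]
tool_rot: [3.142, -0.0, 3.056]
contact_force: [0.8, 0.5, -0.5]
opening: 0.0551
```

```bash
python3 - <<'E'
from h import *
d=shot('side','side5.png');cv2.imwrite('pics/c5.png',cv2.resize(d['pixels'][190:340,190:390],None,fx=4,fy=4))
E
```

```text
(no output)
```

View pics/c5.png

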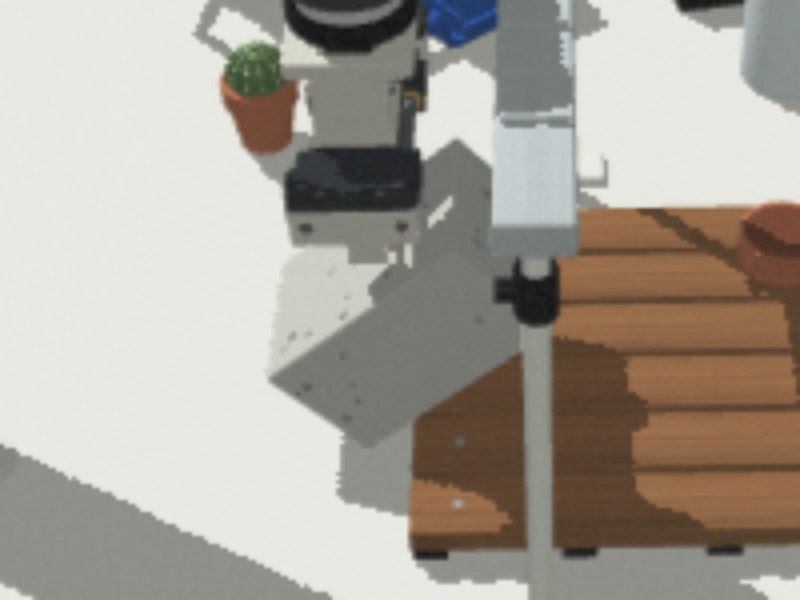

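step_arm([
  [0.6, 0, 0, 0, 0],
  [0.6, 0, 0, 0, 0],
  [0.6, 0, 0, 0, 0],
  [0.6, 0, 0, 0, 0],
])

```text
time: 7.45
tool_pos: [0.5209, 0.0402, 0.1613]
tool_rot: [3.142, -0.0, 3.056]
contact_force: [-0.8, -0.6, 0.1]
opening: 0.0552
```

step_arm([
  [0.6, -0.5, 0, 1, 0],
  [0.6, -0.5, 0, 1, 0],
  [0.6, -0.5, 0, 0, 0],
])

```text
time: 7.75
tool_pos: [0.4847, 0.04, 0.2143]
tool_rot: [3.141, 0.006, 3.056]
contact_force: [1.0, -0.1, 0.1]
opening: 0.0551
```

```bash
python3 - <<'E'
from h import *
d=shot('side','side6.png');cv2.imwrite('pics/c6.png',cv2.resize(d['pixels'][190:340,190:390],None,fx=4,fy=4))
E
```

```text
(no output)
```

View pics/c6.png

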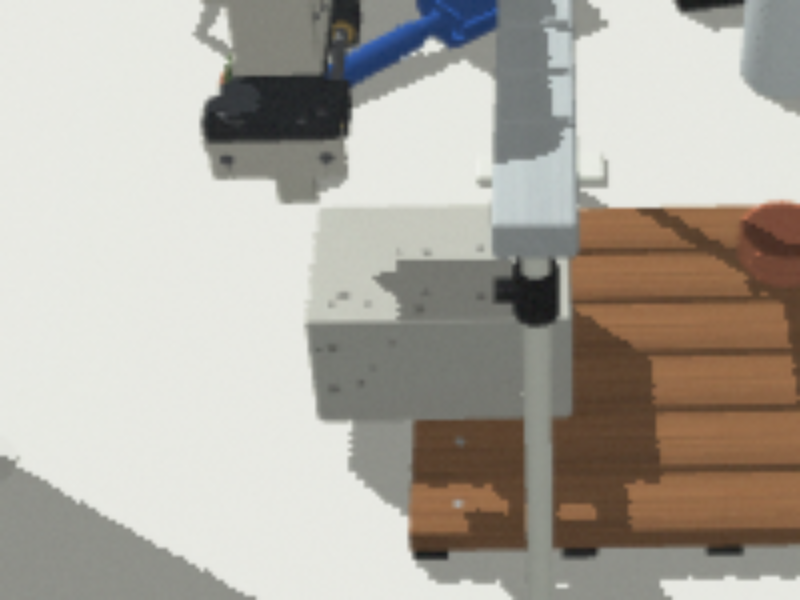

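The block lies on its side, overhanging the near edge by about 60 mm. I'll measure its top now, and the cactus too.

```bash
cat > m2.py <<'E'
from m import *
B0=np.array([.5445,.037]);a=-.0882
BX=np.array([np.cos(a),np.sin(a)]);BY=np.array([-BX[1],BX[0]])
def tob(p): p=np.asarray(p)-B0; return np.stack([p@BX,p@BY],-1)
def tow(b): return B0+b[0]*BX+b[1]*BY
if __name__=='__main__':
  t=sys.argv[1]
  for n in ['scene','side']:
    d=shot(n,n+t+'.png'); W=world(d); hsv=cv2.cvtColor(d['pixels'],cv2.COLOR_BGR2HSV)
    H,S,V=[hsv[...,i].astype(int) for i in range(3)]; x,y,z=W[...,0],W[...,1],W[...,2]
    m=(z>.112)&(z<.128)&(S<70)&(x>.44)&(x<.75)&(abs(y-.04)<.09)
    p=W[m]; print(n,m.sum(),'top z',np.median(p[:,2]),rect(tob(p[:,:2])))
    b=tob(p[:,:2])*1000; print(' board pct1/99',np.percentile(b,[1,99],axis=0).round(1).tolist())
    for lo,hi in((.042,.058),(.064,.082)):
      m=(S>60)&(z>lo)&(z<hi)&(x>.36)&(x<.52)&(y>.22)&(y<.4)&((H<90)|(H>170))
      p=W[m]
      if len(p)>10:
        # circle fit on visible side surface
        A=np.c_[p[:,:2]*2,np.ones(len(p))]; s=np.linalg.lstsq(A,(p[:,:2]**2).sum(1),rcond=None)[0]
        print(' cactus band',lo,len(p),p[:,:2].min(0),p[:,:2].max(0),'circ',s[:2],np.sqrt(s[2]+s[:2]@s[:2]))
E
python3 m2.py 7
```

```text
scene 1083 top z 0.11801641127568607 (array([48.7, -2.4]), array([116.1, 112.8]), 0.07)
 board pct1/99 [[-6.0, -57.6], [105.2, 51.1]]
 cactus band 0.042 46 [0.41069716 0.28930666] [0.46545398 0.34233636] circ [0.4395261 0.3195937] 0.025583490963097935
 cactus band 0.064 49 [0.42164708 0.29771795] [0.46102697 0.34011936] circ [0.440883   0.31967695] 0.016921256818901324
side 1543 top z 0.12115933320059569 (array([19.8, -1.8]), array([165.3, 115.1]), 0.72)
 board pct1/99 [[-60.8, -57.9], [100.6, 50.9]]
```

```bash
python3 - <<'E'
from m2 import *
from scipy.optimize import least_squares
for n in ['scene','side']:
    d=load(n+'0.npz'); W=world(d); hsv=cv2.cvtColor(d['pixels'],cv2.COLOR_BGR2HSV)
    H,S,V=[hsv[...,i].astype(int) for i in range(3)]; x,y,z=W[...,0],W[...,1],W[...,2]
    m=(S>60)&(z>.042)&(z<.058)&(x>.36)&(x<.52)&(y>.22)&(y<.4)&((H<25)|(H>170))
    p=W[m][:,:2]
    for r in (.028,.030,): 
        s=least_squares(lambda c:np.hypot(*(p-c).T)-r,[.438,.31],loss='soft_l1',f_scale=.002); print(n,len(p),r,s.x,np.abs(s.fun).mean())
    # ray through silhouette centre at collar mid height z=.05
    K=d['camera_matrix']; mm=(S>60)&(z>.03)&(z<.1)&(x>.36)&(x<.52)&(y>.22)&(y<.4)&((H<90)|(H>170))
    v,u=np.nonzero(mm)
    row=[(r,u[v==r].min(),u[v==r].max()) for r in np.unique(v)]
    print(row)
    C=d['pose'][:3,3]
    for uc,vc in [((u.min()+u.max())/2,(v.min()+v.max())/2)]:
        ray=d['pose'][:3,:3]@[(uc-K[0,2])/K[0,0],(vc-K[1,2])/K[1,1],1]; print('bbox centre ray at z=.055',(C+ray*(.055-C[2])/ray[2]))
E
```

```text
scene 49 0.028 [0.4377271  0.32195569] 0.0023504064865109836
scene 49 0.03 [0.43689665 0.32405567] 0.0025195265818992968
[(np.int64(184), np.int64(338), np.int64(341)), (np.int64(185), np.int64(336), np.int64(342)), (np.int64(186), np.int64(335), np.int64(343)), (np.int64(187), np.int64(334), np.int64(344)), (np.int64(188), np.int64(333), np.int64(344)), (np.int64(189), np.int64(332), np.int64(346)), (np.int64(190), np.int64(331), np.int64(347)), (np.int64(191), np.int64(331), np.int64(347)), (np.int64(192), np.int64(331), np.int64(347)), (np.int64(193), np.int64(332), np.int64(346)), (np.int64(194), np.int64(332), np.int64(345)), (np.int64(195), np.int64(332), np.int64(344)), (np.int64(196), np.int64(332), np.int64(343)), (np.int64(197), np.int64(332), np.int64(341)), (np.int64(198), np.int64(333), np.int64(340)), (np.int64(199), np.int64(333), np.int64(339)), (np.int64(200), np.int64(335), np.int64(338)), (np.int64(201), np.int64(336), np.int64(336))]
bbox centre ray at z=.055 [0.44161207 0.31739503 0.055     ]
side 71 0.028 [0.43686321 0.32173075] 0.0013355459193019799
side 71 0.0
[... 443 characters left out ...]
.int64(245), np.int64(263)), (np.int64(210), np.int64(245), np.int64(263)), (np.int64(211), np.int64(245), np.int64(263)), (np.int64(212), np.int64(245), np.int64(263)), (np.int64(213), np.int64(246), np.int64(264)), (np.int64(214), np.int64(246), np.int64(264)), (np.int64(215), np.int64(246), np.int64(263)), (np.int64(216), np.int64(246), np.int64(263)), (np.int64(217), np.int64(247), np.int64(262)), (np.int64(218), np.int64(248), np.int64(262)), (np.int64(219), np.int64(248), np.int64(261)), (np.int64(220), np.int64(249), np.int64(260)), (np.int64(221), np.int64(250), np.int64(257)), (np.int64(222), np.int64(254), np.int64(254))]
bbox centre ray at z=.055 [0.43717713 0.31928736 0.055     ]
```

step_arm([
  [1, -1, 1, 1, 0],
  [1, -1, 1, 1, 0],
  [1, -1, 1, 0, 0],
])

```text
time: 8.2
tool_pos: [0.4096, 0.1159, 0.2634]
tool_rot: [3.141, 0.005, 3.055]
contact_force: [0.1, 0.4, -0.3]
opening: 0.0747
```

```bash
python3 - <<'E'
from m2 import *
d=shot('wrist','wrist8.png')
E
```

```text
(no output)
```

View pics/wrist8.png

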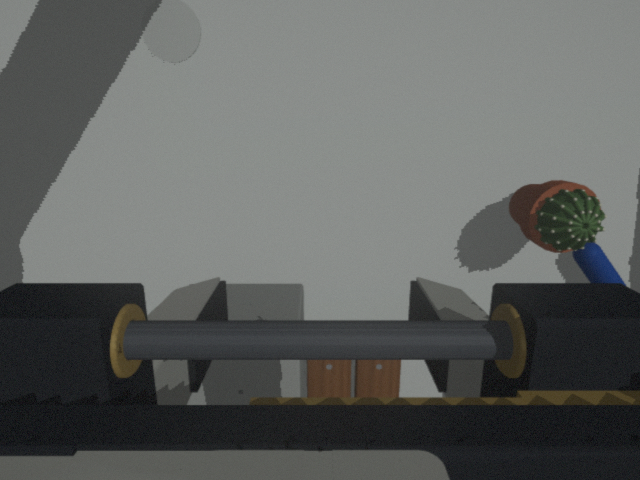

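The wrist view shows the cactus at about (568, 217), with the pot rim spanning x 522–603 and y 181–251. I'll cast that rim centre onto z = 0.06.

```bash
python3 - <<'E'
from m2 import *
d=load('wrist8.npz'); K=d['camera_matrix'];C=d['pose'][:3,3];W=world(d)
hsv=cv2.cvtColor(d['pixels'],cv2.COLOR_BGR2HSV);H,S,V=[hsv[...,i].astype(int) for i in range(3)]
m=(S>70)&((H<20)|(H>165)|((H>30)&(H<85)));v,u=np.mgrid[:480,:640];m&=(u>500)&(v>170)&(v<262)&(W[...,2]>.035)
print(m.sum())
p=W[m&(W[...,2]<.063)&(W[...,2]>.052)&((H<20)|(H>165))]; print('rim pts',len(p),p[:,:2].min(0),p[:,:2].max(0), cv2.minEnclosingCircle((p[:,:2]*1000).astype(np.float32)))
A=np.c_[p[:,:2]*2,np.ones(len(p))]; s=np.linalg.lstsq(A,(p[:,:2]**2).sum(1),rcond=None)[0]; print(s[:2],np.sqrt(s[2]+s[:2]@s[:2]))
p=W[m&(W[...,2]>.075)]; print('green',len(p),p[:,:2].mean(0),(p[:,:2].min(0)+p[:,:2].max(0))/2)
for uc,vc in [(562.5,216)]:
    r=d['pose'][:3,:3]@[(uc-K[0,2])/K[0,0],(vc-K[1,2])/K[1,1],1]; print(C+r*(.06-C[2])/r[2])
E
```

```text
2719
rim pts 1124 [0.40330483 0.29199979] [0.46435349 0.35214946] ((433.7654113769531, 321.9263610839844), 30.84788703918457)
[0.43333984 0.32203292] 0.027768298758309176
green 1014 [0.4292398  0.32094575] [0.43281394 0.3218082 ]
[0.43149554 0.32062752 0.06      ]
```

step_arm([
  [1, 0.2, 1, 0, 0],
  [1, 0.2, 1, 0, 0],
  [1, 0.2, 1, 0, 0],
  [1, 0.2, 1, 0, 0],
  [1, 0.2, 1, 0, 0],
  [1, 0, 1, 0, 0],
  [1, 0, 1, 0, 0],
  [1, 0, 1, 0, 0],
  [1, 0, 0.26, 0, 0],
  [1, 0, 0, -1, 0],
  [1, 0, 0, -1, 0],
  [1, 0, 0, -1, 0],
])

```text
time: 9.45
tool_pos: [0.4338, 0.3211, 0.1848]
tool_rot: [-3.141, -0.0, 3.056]
contact_force: [-0.7, 0.7, -0.3]
opening: 0.0918
```

```bash
python3 - <<'E'
from m2 import *
for n in ['scene','side','wrist']: d=shot(n,n+'9.png')
E
```

```text
(no output)
```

View pics/wrist9.png

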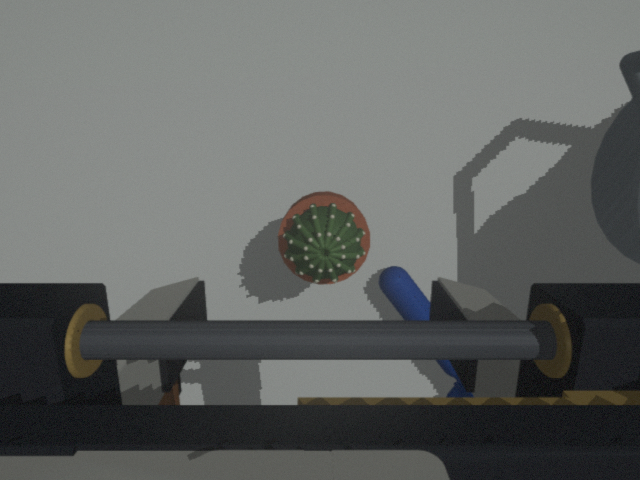

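View pics/side9.png

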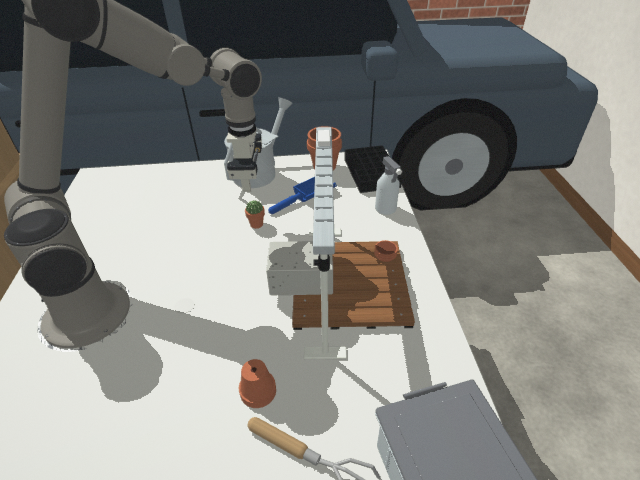

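The pot sits centred between the jaws, at about u 324 with the jaws' mid at 319. One more fix from this view before descending.

```bash
python3 - <<'E'
from m2 import *
d=load('wrist9.npz'); W=world(d)
hsv=cv2.cvtColor(d['pixels'],cv2.COLOR_BGR2HSV);H,S,V=[hsv[...,i].astype(int) for i in range(3)]
v,u=np.mgrid[:480,:640]
m=(S>70)&((H<20)|(H>165)|((H>30)&(H<85)))&(u>260)&(u<380)&(v>180)&(v<300)
print(W[m][:,2].min(),W[m][:,2].max())
p=W[m&(W[...,2]>.05)];print(cv2.minEnclosingCircle((p[:,:2]*1000).astype(np.float32)),len(p))
p=W[m&(W[...,2]>.075)];print('top',p[:,:2].mean(0))
d=load('scene9.npz');W=world(d);z=W[...,2]
hsv=cv2.cvtColor(d['pixels'],cv2.COLOR_BGR2HSV);H,S,V=[hsv[...,i].astype(int) for i in range(3)]
m=(S>100)&(H>100)&(H<130)&(z>.003)&(z<.08)&(abs(W[...,1])<.6);p=W[m];i=np.argmin(p[:,0]);print('handle tip',p[i],sensors.observe()['tool_pos'])
E
python3 m2.py 10
```

```text
nan nan
((433.4841613769531, 322.739013671875), 30.356748580932617) 2738
top [0.42948848 0.32584802]
handle tip [0.5194233  0.38449463 0.01234371] [0.43313105 0.32068803 0.18477707]
scene 1083 top z 0.11797167415880039 (array([49. , -2.9]), array([114.4, 115.4]), 88.86)
 board pct1/99 [[-6.3, -57.5], [104.7, 50.1]]
 cactus band 0.042 36 [0.41612944 0.29003561] [0.46515006 0.33948539] circ [0.44067103 0.31841209] 0.025385217011291518
 cactus band 0.064 36 [0.42016338 0.29655127] [0.46570051 0.33686846] circ [0.44190217 0.31826906] 0.01737846756751825
side 1535 top z 0.1210956367518431 (array([19.9, -2.9]), array([115.1, 165.2]), 89.79)
 board pct1/99 [[-60.8, -58.0], [100.7, 50.3]]
 cactus band 0.042 72 [0.40784659 0.29094011] [0.46579244 0.32510036] circ [0.43702592 0.32180889] 0.02816505032640031
 cactus band 0.064 97 [0.41196422 0.29553482] [0.46189663 0.32937421] circ [0.43704927 0.31897121] 0.019492989141141018
```

step_arm([
  [1, 0.06, 0.04, -1, 0],
  [1, 0, 0, -1, 0],
  [1, 0, 0, -1, 0],
  [1, 0, 0, -1, 0],
  [1, 0, 0, -1, 0],
  [1, 0, 0, -0.4, 0],
  [1, 0, 0, 0, 0],
])

```text
time: 10.4
tool_pos: [0.4352, 0.3225, 0.0511]
tool_rot: [-3.141, -0.001, 3.056]
contact_force: [0.2, 0.5, 0.8]
opening: 0.0918
```

step_arm([
  [0.5, 0, 0, 0, 0],
  [0.5, 0, 0, 0, 0],
  [0.5, 0, 0, 0, 0],
  [0.5, 0, 0, 0, 0],
  [0.5, 0, 0, 0, 0],
  [0.5, 0, 0, 0, 0],
], squeeze=12)

```text
time: 11.0
tool_pos: [0.4354, 0.3228, 0.0518]
tool_rot: [3.141, 0.001, 3.056]
contact_force: [0.0, -0.2, 5.5]
opening: 0.0603
```

Gripped at a 60.3 mm opening, which matches the collar. Lifting.

step_arm([
  [0.5, 0, 0, 0.3, 0],
  [0.5, 0, 0, 0.6, 0],
  [0.5, 0, 0, 0.8, 0],
  [0.5, 0, 0, 0.8, 0],
  [0.5, 0, 0, 0.8, 0],
  [0.5, 0, 0, 0.8, 0],
  [0.5, 0, 0, 0.8, 0],
  [0.5, 0, 0, 0.8, 0],
  [0.5, 0, 0, 0.8, 0],
  [0.5, 0, 0, 0.5, 0],
  [0.5, 0, 0, 0, 0],
])

```text
time: 12.1
tool_pos: [0.4356, 0.3229, 0.2281]
tool_rot: [3.14, 0.003, 3.056]
contact_force: [-0.5, -0.3, -2.5]
opening: 0.0601
```

```bash
python3 - <<'E'
from m2 import *
print(tow((.014,-.0025)),sensors.observe()['contact_force'])
for n in ['scene','side']: d=shot(n,n+'11.png')
E
```

```text
[0.55822537 0.03327652] [-0.4813346  -0.31681901 -2.52621563]
```

View pics/side11.png

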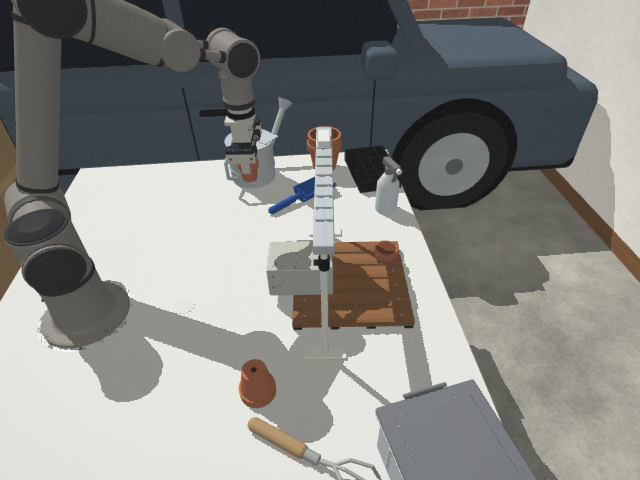

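The cactus is held upright at about (248, 172). I'll carry it over to the line of the block, stopping well short of the lamp.

step_arm([
  [0.5, 0, -0.5, 0, 0],
  [0.5, 0, -1, 0, 0],
  [0.5, 0, -1, 0, 0],
  [0.5, 0, -1, 0, 0],
  [0.5, 0, -1, 0, 0],
  [0.5, 0, -1, 0, 0],
  [0.5, 0, -1, 0, 0],
  [0.5, 0, -1, 0, 0],
  [0.5, 0, -1, 0, 0],
  [0.5, 0, -1, 0, 0],
  [0.5, 0.3, -1, 0, 0],
  [0.5, 0.6, -0.6, 0, 0],
])

```text
time: 13.4
tool_pos: [0.4562, 0.043, 0.2255]
tool_rot: [-3.141, -0.002, 3.055]
contact_force: [-0.3, 0.4, -1.4]
opening: 0.0604
```

step_arm([
  [0.5, 0.6, -0.5, 0, 0],
  [0.5, 0.6, 0, 0, 0],
  [0.5, 0.6, 0, 0, 0],
  [0.5, 0.4, 0, 0, 0],
  [0.5, 0, 0, 0, 0],
])

```text
time: 13.9
tool_pos: [0.5128, 0.0321, 0.2254]
tool_rot: [-3.142, -0.001, 3.055]
contact_force: [-0.5, 0.3, -1.9]
opening: 0.0601
```

```bash
python3 - <<'E'
from m2 import *
for n in ['scene','side']: d=shot(n,n+'12.png')
E
```

```text
(no output)
```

View pics/side12.png

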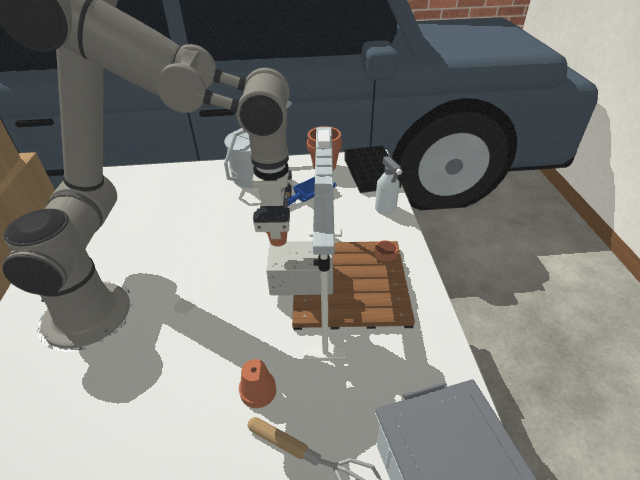

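View pics/scene12.png

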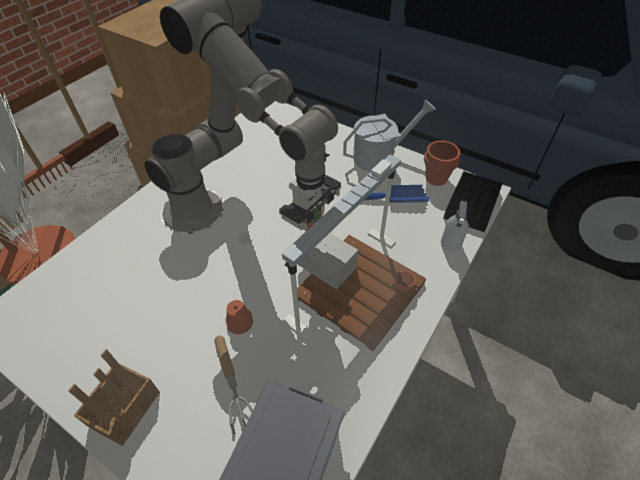

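```bash
python3 - <<'E'
from m2 import *
o=sensors.observe();print('tcp board',tob(o['tool_pos'][:2]))
for n in ['scene','side']:
    W=world(load(n+'12.npz')); b=tob(W[...,:2]); z=W[...,2]
    for lo,hi in [(.2,.25),(.25,.3),(.3,.33),(.33,.36),(.36,.4),(.4,.44),(.44,.5)]:
        k=(z>lo)&(z<hi)&(abs(b[...,1])<.11)&(b[...,0]>-.15)&(b[...,0]<.055); 
        l=(z>lo)&(z<hi)&(abs(b[...,1])<.11)&(b[...,0]>=.055)&(b[...,0]<.2)
        print(n,lo,k.sum(),np.percentile(b[k][:,0],98) if k.sum() else '', l.sum(), np.percentile(b[l][:,0],[1,99]) if l.sum() else '')
E
```

```text
tcp board [-0.03217431 -0.00737817]
scene 0.2 170 -0.004198199860685494 0 
scene 0.25 453 0.009784664167997555 0 
scene 0.3 785 0.008854573182632204 6 [0.10279953 0.10475918]
scene 0.33 155 -0.004276807230295938 1124 [0.06579946 0.10681552]
scene 0.36 431 0.009681565391366435 0 
scene 0.4 369 0.011490930647238889 0 
scene 0.44 480 0.012272809163345484 0 
side 0.2 129 -0.008997968368087705 0 
side 0.25 391 0.005589325944356001 0 
side 0.3 813 0.00521294479161721 0 
side 0.33 276 -0.00845232693714582 987 [0.06250778 0.10245444]
side 0.36 732 0.005500332727902014 0 
side 0.4 621 0.007529872509524321 0 
side 0.44 764 0.00692079768416271 0
```

The gripper front reaches 41 mm ahead of the TCP and the bar's near face is at board x of about 64, so placing at board x of about 10 leaves some 13 mm. I'll move in, then lower.

step_arm([
  [0.5, 0.3, 0.01, 0, 0],
  [0.5, 0.4, 0.01, 0, 0],
  [0.5, 0.4, 0.01, 0, 0],
  [0.5, 0.4, 0.01, 0, 0],
  [0.5, 0.19, 0.01, 0, 0],
  [0.5, 0, 0, 0, 0],
  [0.5, 0, 0, -0.4, 0],
  [0.5, 0, 0, -0.6, 0],
  [0.5, 0, 0, -0.5, 0],
  [0.5, 0, 0, -0.2, 0],
])

```text
time: 15.0
tool_pos: [0.5537, 0.0339, 0.1819]
tool_rot: [3.142, -0.003, 3.056]
contact_force: [-1.1, -0.0, -1.6]
opening: 0.0603
```

```bash
python3 - <<'E'
from m2 import *
o=sensors.observe();print('tcp board',tob(o['tool_pos'][:2]),o['contact_force'])
d=shot('side','side13.png');cv2.imwrite('pics/c13.png',cv2.resize(d['pixels'][150:300,230:430],None,fx=4,fy=4))
E
```

```text
tcp board [ 0.0094777  -0.00226495] [-1.0614321  -0.039936   -1.60354084]
```

View pics/c13.png

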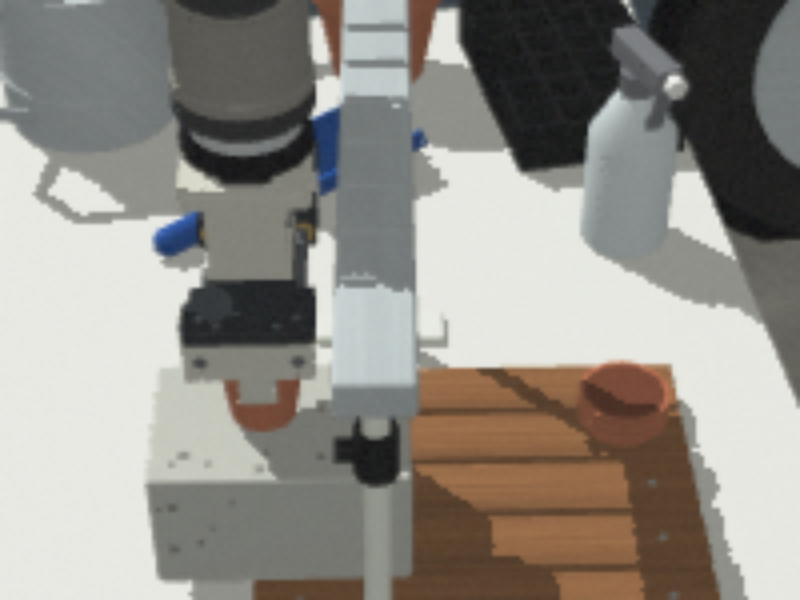

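The pot hangs over the block, clear of the bar. I'll lower in small steps and watch the vertical force.

step_arm([
  [0.5, 0, 0, -0.16, 0],
  [0.5, 0, 0, -0.12, 0],
])

```text
time: 15.25
tool_pos: [0.5551, 0.0338, 0.1769]
tool_rot: [3.141, 0.001, 3.056]
contact_force: [-0.3, 0.5, -2.2]
opening: 0.0601
```

step_arm([
  [0.5, 0, 0, -0.06, 0],
  [0.5, 0, 0, 0, 0],
])

```text
time: 15.45
tool_pos: [0.5549, 0.0338, 0.1753]
tool_rot: [3.141, 0.0, 3.056]
contact_force: [-0.1, 0.4, -2.1]
opening: 0.0596
```

step_arm([
  [0.5, 0, 0, -0.06, 0],
  [0.5, 0, 0, 0, 0],
])

```text
time: 15.65
tool_pos: [0.5548, 0.0339, 0.1738]
tool_rot: [3.142, 0.0, 3.056]
contact_force: [0.1, -0.3, -1.2]
opening: 0.0601
```

step_arm([
  [0.5, 0, 0, -0.05, 0],
  [0.5, 0, 0, 0, 0],
])

```text
time: 15.85
tool_pos: [0.5548, 0.0338, 0.1724]
tool_rot: [3.142, -0.0, 3.056]
contact_force: [0.6, -0.5, -1.9]
opening: 0.0599
```

step_arm([
  [0.5, 0, 0, -0.04, 0],
  [0.5, 0, 0, 0, 0],
])

```text
time: 16.05
tool_pos: [0.555, 0.0339, 0.1718]
tool_rot: [3.141, 0.001, 3.056]
contact_force: [-1.1, -0.2, 1.6]
opening: 0.0604
```

step_arm([
  [0.5, 0, 0, -0.02, 0],
  [0.5, 0, 0, 0, 0],
  [0.5, 0, 0, 0, 0],
])

```text
time: 16.35
tool_pos: [0.5551, 0.0338, 0.1718]
tool_rot: [3.142, 0.001, 3.056]
contact_force: [-1.2, 0.3, 6.6]
opening: 0.0601
```

step_arm([
  [0.75, 0, 0, 0, 0],
  [0.8, 0, 0, 0, 0],
  [0.9, 0, 0, 0, 0],
  [0.95, 0, 0, 0, 0],
  [0.95, 0, 0, 0, 0],
  [0.95, 0, 0, 0, 0],
])

```text
time: 16.95
tool_pos: [0.5548, 0.0339, 0.1709]
tool_rot: [3.141, -0.0, 3.056]
contact_force: [0.3, 0.1, 0.2]
opening: 0.0869
```

```bash
python3 - <<'E'
from m2 import *
o=sensors.observe();print('tcp board',tob(o['tool_pos'][:2]),o['contact_force'])
d=shot('side','side14.png');cv2.imwrite('pics/c14.png',cv2.resize(d['pixels'][150:300,230:430],None,fx=4,fy=4))
E
```

```text
tcp board [ 0.01058096 -0.00221346] [0.32725049 0.08890722 0.24152146]
```

View pics/c14.png

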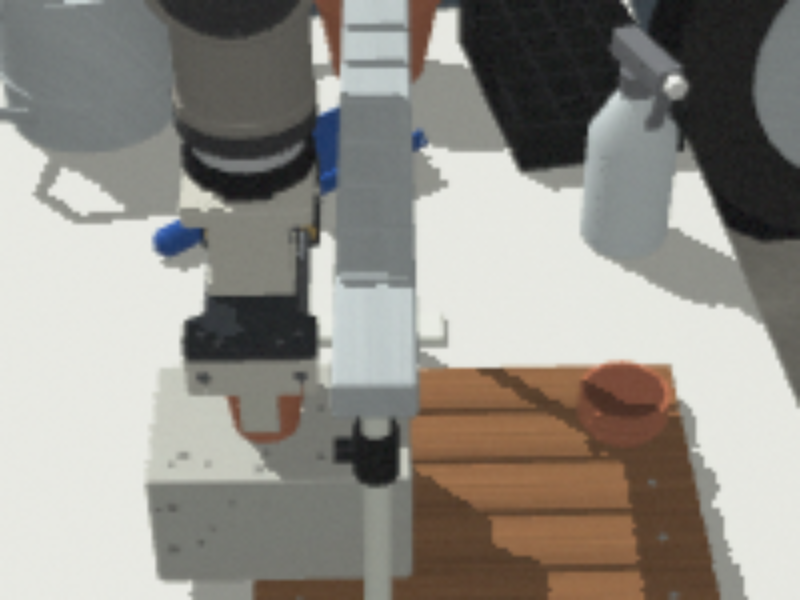

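Released. I'll rise straight up, then retreat toward the robot.

step_arm([
  [0.95, 0, 0, 0.3, 0],
  [0.95, 0, 0, 0.8, 0],
  [0.95, 0, 0, 1, 0],
  [0.95, 0, 0, 1, 0],
  [0.9, 0, 0, 1, 0],
  [0.9, 0, 0, 0.4, 0],
  [0.8, -0.5, 0.04, 0, 0],
  [0.6, -1, 0.09, 0, 0],
  [0.6, -1, 0.09, 0, 0],
  [0.6, -1, 0.09, 0, 0],
  [0.6, -0.8, 0.07, 0, 0],
  [0.6, 0, 0, 0, 0],
])

```text
time: 18.2
tool_pos: [0.4453, 0.0437, 0.2835]
tool_rot: [3.141, -0.001, 3.056]
contact_force: [-0.4, 0.0, -0.7]
opening: 0.0552
```

```bash
python3 - <<'E'
from m2 import *
o=sensors.observe();print('tcp board',tob(o['tool_pos'][:2]),o['contact_force'])
for n in ['scene','side']:
    d=shot(n,n+'15.png'); W=world(d); hsv=cv2.cvtColor(d['pixels'],cv2.COLOR_BGR2HSV)
    H,S,V=[hsv[...,i].astype(int) for i in range(3)]; b=tob(W[...,:2]);z=W[...,2]
    m=(S<70)&(z>.112)&(z<.128)&(abs(b[...,1])<.09)&(b[...,0]>-.08)&(b[...,0]<.2); print('block',rect(b[m]))
    m=(S>70)&((H<20)|(H>165))&(z>.162)&(z<.178)&(abs(b[...,1])<.09)&(b[...,0]>-.08)&(b[...,0]<.2); p=b[m]
    A=np.c_[p*2,np.ones(len(p))]; s=np.linalg.lstsq(A,(p**2).sum(1),rcond=None)[0]; print('cactus',len(p),p.min(0),p.max(0),s[:2],np.sqrt(s[2]+s[:2]@s[:2]))
cv2.imwrite('pics/c15.png',cv2.resize(d['pixels'][150:300,230:430],None,fx=4,fy=4))
E
```

```text
tcp board [-0.09937764 -0.00206888] [-0.39773432  0.01966086 -0.72037084]
block (array([48.8, -3.2]), array([113.1, 116.3]), 89.18)
cactus 56 [ 0.02002425 -0.03390896] [0.04518803 0.01747482] [ 0.01807924 -0.00512735] 0.024737730903687007
block (array([19.8, -3.1]), array([165.1, 112.9]), 0.47)
cactus 111 [-0.01618604 -0.03526803] [ 0.04090058 -0.00642218] [ 0.01161663 -0.00269489] 0.029118958534024155
```

View pics/c15.png

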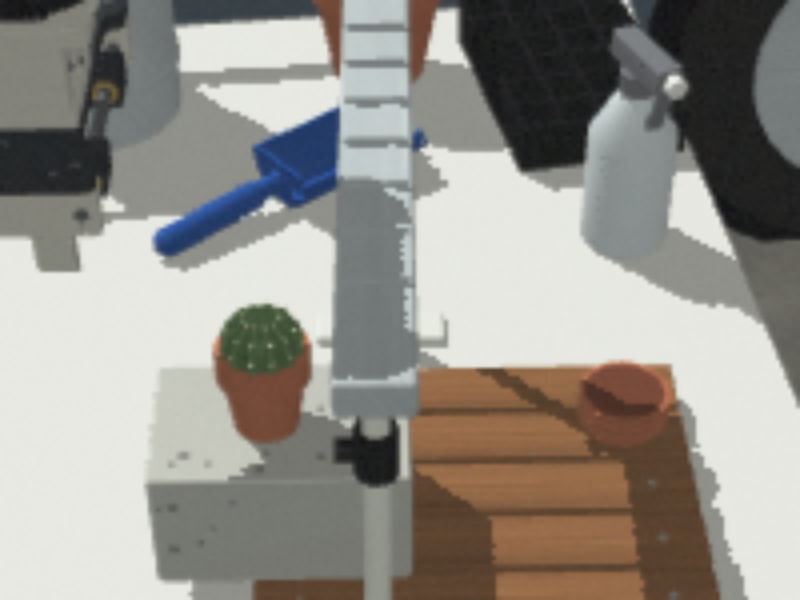

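The cactus stands upright on the block at board x of about 12 mm, and the bar centre is about 71 mm further on. I'll go down behind the block and push at TCP height 0.122, so the wide wrist part passes above the bar.

step_arm([
  [0.6, 0, 0, -1, 0],
  [0.6, 0, 0, -1, 0],
  [0.6, 0, 0, -1, 0],
  [0.6, 0, 0, -1, 0],
  [0.6, 0, 0, -1, 0],
  [0.6, 0, 0, -1, 0],
  [0.6, 0, 0, -0.45, 0],
  [0.6, 0, 0, 0, 0],
])

```text
time: 19.1
tool_pos: [0.4472, 0.0432, 0.1203]
tool_rot: [3.142, -0.004, 3.056]
contact_force: [0.5, -0.1, 0.2]
opening: 0.055
```

step_arm([
  [0.6, 0.2, -0.018, 0, 0],
  [0.6, 0.2, -0.018, 0, 0],
  [0.6, 0.2, -0.018, 0, 0],
])

```text
time: 19.4
tool_pos: [0.4637, 0.0419, 0.123]
tool_rot: [3.141, 0.002, 3.056]
contact_force: [0.6, 0.3, 0.0]
opening: 0.055
```

step_arm([
  [0.6, 0.1, -0.009, 0, 0],
  [0.6, 0.1, -0.009, 0, 0],
  [0.6, 0.1, -0.009, 0, 0],
])

```text
time: 19.7
tool_pos: [0.4701, 0.0413, 0.1224]
tool_rot: [3.142, 0.0, 3.056]
contact_force: [-0.5, 0.2, 0.5]
opening: 0.0554
```

step_arm([
  [0.6, 0.1, -0.009, 0, 0],
  [0.6, 0.1, -0.009, 0, 0],
  [0.6, 0.1, -0.009, 0, 0],
])

```text
time: 20.0
tool_pos: [0.4746, 0.041, 0.1219]
tool_rot: [3.142, -0.007, 3.056]
contact_force: [-9.1, 0.5, 6.5]
opening: 0.0551
```

```bash
python3 - <<'E'
from m2 import *
o=sensors.observe();print('tcp board',tob(o['tool_pos'][:2]),o['contact_force'])
d=shot('side','side16.png')
cv2.imwrite('pics/c16.png',cv2.resize(d['pixels'][150:300,230:430],None,fx=4,fy=4))
E
```

```text
tcp board [-0.06998293 -0.00217646] [-9.09850821  0.4678813   6.4593905 ]
```

View pics/c16.png

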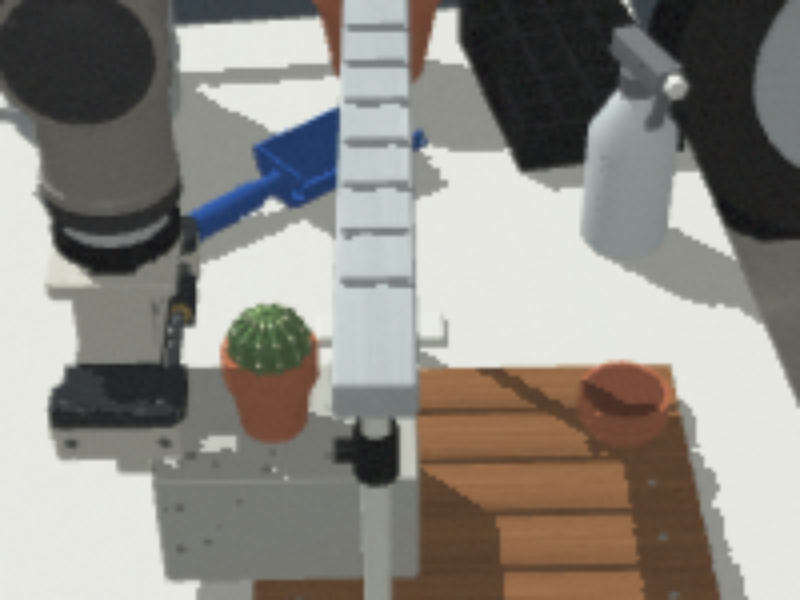

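The fingers are on the block's near end (force about 9 N), the block is moving, and the cactus is riding along with clear space to the gripper. I'll continue at 40 mm/s.

step_arm([
  [0.6, 0.12, -0.01, 0, 0],
  [0.6, 0.14, -0.012, 0, 0],
  [0.6, 0.16, -0.014, 0, 0],
  [0.6, 0.16, -0.014, 0, 0],
  [0.6, 0.16, -0.014, 0, 0],
  [0.6, 0.16, -0.014, 0, 0],
  [0.6, 0.16, -0.014, 0, 0],
  [0.6, 0.16, -0.014, 0, 0],
  [0.6, 0.14, -0.012, 0, 0],
  [0.6, 0.1, -0.009, 0, 0],
])

```text
time: 21.05
tool_pos: [0.5115, 0.0378, 0.1218]
tool_rot: [3.142, -0.006, 3.056]
contact_force: [-8.9, 0.3, 5.1]
opening: 0.0552
```

```bash
cat > m3.py <<'E'
from m2 import *
t=sys.argv[1]
o=sensors.observe();print('tcp board',tob(o['tool_pos'][:2]),o['contact_force'])
for n in ['scene','side']:
    d=shot(n,n+t+'.png'); W=world(d); hsv=cv2.cvtColor(d['pixels'],cv2.COLOR_BGR2HSV)
    H,S,V=[hsv[...,i].astype(int) for i in range(3)]; b=tob(W[...,:2]);z=W[...,2]
    R=(abs(b[...,1])<.09)&(b[...,0]>-.08)&(b[...,0]<.25)
    m=(S<70)&(z>.112)&(z<.126)&R; print(n,'block',rect(b[m]),np.percentile(b[m][:,0],[1,99]))
    m=(S>70)&((H<20)|(H>165))&(z>.162)&(z<.178)&R; p=b[m]
    if len(p)>5: print('cactus collar',len(p),p.min(0),p.max(0))
    m=(S>60)&(H>30)&(H<85)&(z>.18)&R; p=b[m]
    if len(p)>5: print('green',len(p),p.min(0),p.max(0))
    m=(z>.338)&(z<.37)&(abs(b[...,1])<.09)&(b[...,0]>.05)&(b[...,0]<.12); print('bar',np.percentile(b[m][:,0],[1,99]))
cv2.imwrite('pics/c%s.png'%t,cv2.resize(d['pixels'][150:300,230:430],None,fx=4,fy=4))
E
python3 m3.py 17
```

```text
tcp board [-0.03292973 -0.00211735] [-8.89039837  0.34793756  5.11544708]
scene block (array([69. , -2.4]), array([157.6, 115.6]), 0.36) [-0.00638364  0.14646043]
cactus collar 90 [ 0.02878229 -0.03425031] [0.08597837 0.01535909]
green 120 [ 0.03490308 -0.02799352] [0.08104629 0.01431978]
bar [0.06624025 0.10630336]
side block (array([51.6, -3.1]), array([114.1, 186.2]), 89.19) [-0.0245772   0.14314068]
cactus collar 54 [ 0.02584292 -0.03389439] [ 0.05332917 -0.01245614]
green 133 [-0.00294981 -0.02916795] [0.05407502 0.00664125]
bar [0.06249335 0.10262166]
```

View pics/c17.png

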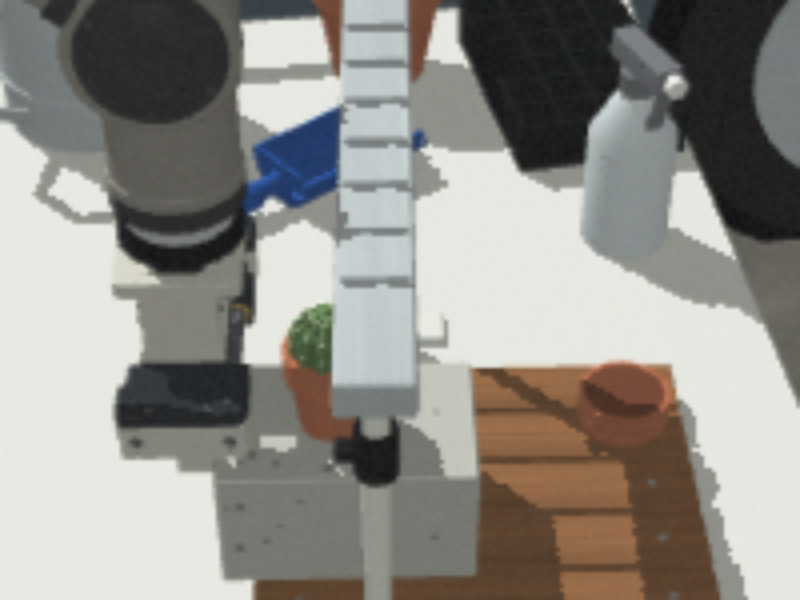

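View pics/scene17.png

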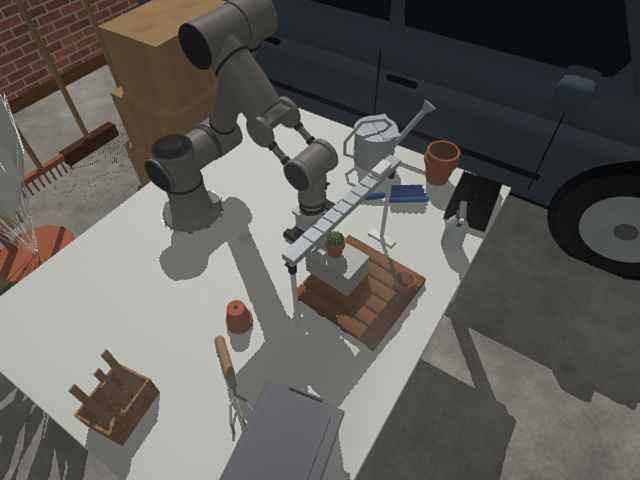

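The cactus rides upright, with its centre about 29–30 mm short of the bar's line. The block's near end is still about 23 mm outside the edge. I'll push 20 mm more, then check the wrist against the bar.

step_arm([
  [0.6, 0.12, -0.01, 0, 0],
  [0.6, 0.14, -0.012, 0, 0],
  [0.6, 0.16, -0.014, 0, 0],
  [0.6, 0.16, -0.014, 0, 0],
  [0.6, 0.14, -0.012, 0, 0],
  [0.6, 0.08, -0.007, 0, 0],
])

```text
time: 21.75
tool_pos: [0.5317, 0.0361, 0.1218]
tool_rot: [3.142, -0.006, 3.056]
contact_force: [-8.3, 1.2, 4.7]
opening: 0.0553
```

```bash
python3 m3.py 18; python3 - <<'E'
from m2 import *
for n in ['scene','side']:
    W=world(load(n+'18.npz')); b=tob(W[...,:2]); z=W[...,2]
    for lo,hi in [(.3,.33),(.33,.355),(.355,.37),(.37,.39),(.39,.42)]:
        k=(z>lo)&(z<hi)&(abs(b[...,1])<.11)&(b[...,0]>-.15)&(b[...,0]<(.055 if lo<.37 else .2)); 
        if k.sum(): print(n,lo,k.sum(),np.percentile(b[k][:,0],[98,100]))
E
```

```text
tcp board [-0.01270274 -0.00206267] [-8.32730262  1.18161135  4.70845171]
scene block (array([80.9, -2.2]), array([113.5, 175. ]), 89.88) [0.00087348 0.166351  ]
cactus collar 82 [ 0.04583636 -0.03448014] [0.10709928 0.01730698]
green 124 [ 0.05735994 -0.028645  ] [0.10099187 0.01477127]
bar [0.06627412 0.10683495]
side block (array([71.7, -3.4]), array([114.9, 186.6]), 89.03) [-0.00297496  0.16308512]
cactus collar 19 [ 0.04544251 -0.02476845] [ 0.05325522 -0.01015608]
green 16 [-0.03438457 -0.02456785] [0.05377399 0.00204751]
bar [0.0624923  0.10255108]
scene 0.3 236 [0.03133642 0.03226285]
scene 0.33 195 [0.02965547 0.0311721 ]
scene 0.355 54 [0.02980956 0.03207856]
scene 0.37 139 [0.03230574 0.03336923]
scene 0.39 260 [0.03808074 0.03897868]
side 0.3 393 [0.02731457 0.02800875]
side 0.33 327 [0.02663249 0.02721649]
side 0.355 153 [0.02600477 0.02733851]
side 0.37 70 [0.0135632  0.01844803]
side 0.39 434 [0.03292378 0.03595299]
```

View pics/c18.png

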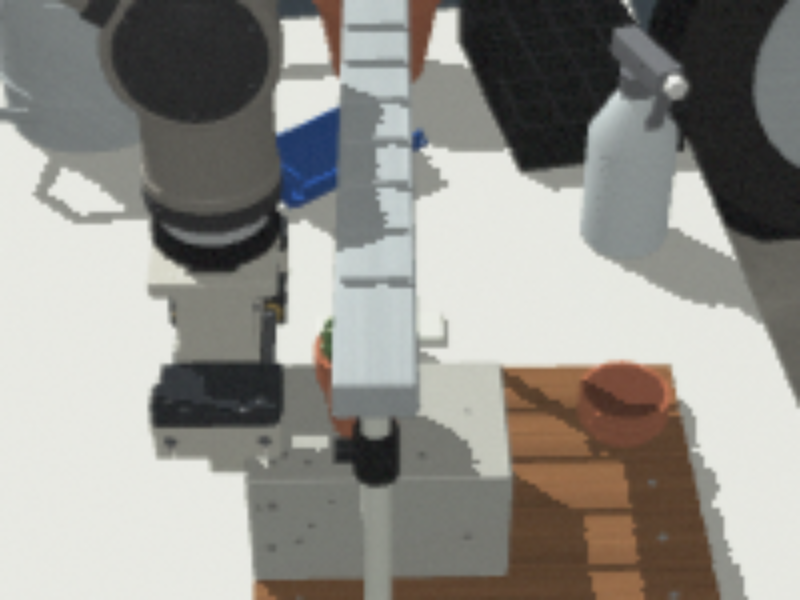

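There is about 30 mm of wrist clearance to the bar. The cactus is about 10 mm short and the block's near end is at about -3 mm, so a last 11 mm push remains.

step_arm([
  [0.6, 0.12, -0.01, 0, 0],
  [0.6, 0.12, -0.01, 0, 0],
  [0.6, 0.12, -0.01, 0, 0],
  [0.6, 0.08, -0.007, 0, 0],
  [0.6, 0, 0, 0, 0],
])

```text
time: 22.35
tool_pos: [0.5429, 0.0351, 0.1218]
tool_rot: [3.142, -0.005, 3.056]
contact_force: [-5.6, -0.0, 3.1]
opening: 0.0553
```

step_arm([
  [0.6, -0.1, 0.009, 0, 0],
  [0.6, -0.4, 0.035, 0, 0],
  [0.6, -1, 0.088, 0, 0],
  [0.6, -1, 0.088, 0, 0],
  [0.6, -1, 0.088, 0, 0],
  [0.6, -1, 0.088, 0, 0],
  [0.6, -0.5, 0, 1, 0],
  [0.6, 0, 0, 1, 0],
  [0.6, 0, 0, 1, 0],
  [0.6, 0, 0, 0, 0],
])

```text
time: 23.35
tool_pos: [0.4211, 0.0447, 0.2002]
tool_rot: [3.141, 0.007, 3.056]
contact_force: [-0.7, 0.9, -0.3]
opening: 0.0548
```

```bash
python3 m3.py 19
```

```text
tcp board [-0.12355934 -0.00321874] [-0.67252407  0.89217604 -0.2566766 ]
scene block (array([96.8, -3.3]), array([165.4, 114. ]), 1.0) [0.0165064  0.17750743]
cactus collar 82 [ 0.05719934 -0.03376553] [0.11794418 0.01916347]
green 110 [ 0.06910797 -0.02805797] [0.11214674 0.01795285]
bar [0.06610797 0.1063851 ]
side block (array([93. , -3.1]), array([113.9, 165.1]), 89.95) [0.01222671 0.17421805]
cactus collar 10 [ 0.10920342 -0.02087172] [ 0.11202587 -0.01256428]
bar [0.06247261 0.10257372]
```

View pics/c19.png

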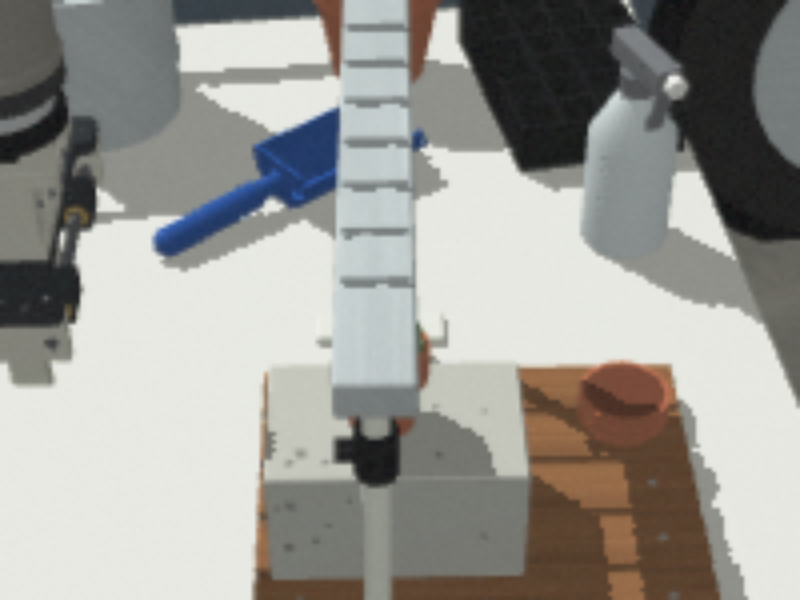

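View pics/scene19.png

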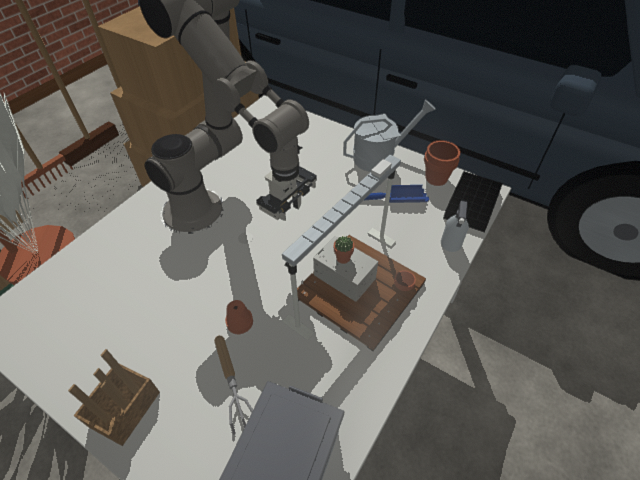

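The cactus stands upright at about (343, 250) in the scene view and within about 2 mm of the bar's line. The block is square, with its near end some 10 mm inside the edge, and the gripper is clear. Handing in.

```bash
python3 m.py 19 | grep -E "terracotta|scoop|feet"; python3 -c "
from cell import hand_in
print(hand_in())"
```

```text
feet [368, 228, 27, 18, 119] rect mm (array([654.8, 251.2]), array([35.6, 98.4]), 82.66) z [0.0051 0.0072 0.0111]
feet [283, 314, 30, 25, 206] rect mm (array([ 607.8, -188.6]), array([31.4, 98. ]), 85.11) z [0.0051 0.0071 0.0116]
terracotta [337, 256, 13, 7, 54] rect mm (array([641.1,  10. ]), array([35.9, 11.9]), 33.38) z [0.1226 0.1378 0.1478]
terracotta [399, 270, 17, 18, 53] rect mm (array([817. , 113.4]), array([34.8, 64.6]), 54.03) z [0.0433 0.0558 0.0598]
terracotta [227, 300, 23, 28, 435] rect mm (array([ 455.5, -271.1]), array([56.8, 60.6]), 4.67) z [0.0369 0.0749 0.0859]
scoop [390, 185, 39, 16, 197] rect mm (array([649.4, 476.2]), array([147.6,  84.7]), 30.24) z [0.0034 0.0226 0.0408]
scoop [366, 193, 20, 6, 91] rect mm (array([547.1, 405.6]), array([70.1, 23.7]), 29.77) z [0.0132 0.0241 0.0329]
feet [334, 228, 7, 8, 41] rect mm (array([688.7, 251.6]), array([33.3, 18.8]), 82.59) z [0.0058 0.0092 0.0112]
feet [304, 347, 43, 12, 433] rect mm (array([ 605.1, -187.8]), array([31.8, 99.1]), 83.87) z [0.0057 0.0091 0.0118]
terracotta [374, 241, 24, 21, 392] rect mm (array([806.5, 102.3]), array([63. , 62.4]), 40.13) z [0.0373 0.0589 0.0626]
terracotta [241, 359, 31, 39, 929] rect mm (array([ 450.7, -272.8]), array([62. , 58.8]), 69.08) z [0.0369 0.0789 0.0874]
scoop [269, 177, 46, 37, 549] rect mm (array([571.8, 426.9]), array([222. ,  80.8]), 35.48) z [0.0061 0.0257 0.0422]
the job is handed in; nothing more can be done
None
```

The job is handed in: the block lies on its side on the board and the cactus stands upright on it, under the lamp bar. No verdict came back, so this rests on my last camera checks.

I slid the block against the board's edge and tipped it onto the slats. I lowered the cactus onto it short of the lamp while still gripping, and let go once the block was carrying it. Then I pushed block and cactus on together and backed the gripper clear, all in about 23 s.

**Block:** it is square to within about 1° (0.02 rad). Its near end is about 10 to 14 mm inside the near edge, and its centre is at board x of about 93 to 97 mm and y of about -3 mm.

**Cactus:** the scene camera puts it 1 to 2 mm from the bar's centre line. The side camera could not confirm this because the bar hid most of the pot. It gave about 82 to 83 mm, against 82.5 mm for the bar.

**Other things:** the spare pot, saucers and lamp feet measured within about 2 mm of where they started. The scoop did too in the scene view; its side-view outline shifted by about 7 mm, which I put down to noise in the outline. I did not measure the rake's final position, but the arm never went near it.

**Disagreement:** the two cameras differ by about 4 mm in x throughout, so I compared positions only within one view.

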